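Pin the lane gate, load the jars and flag the lane

ROBOT

A 7-joint arm with a two-finger parallel gripper is mounted at the origin on the work surface. World frame = base frame: x ahead of the robot, y to its left, z up, the work surface at z = 0. Lengths are in m, angles in rad, forces in N, time in s.
With the tool pointing down it reaches from about 0.4 to 0.85 m from the base axis. Payload 10.4 kg.
Tool frame: the origin (TCP) lies at the very end of the fingers, on their centre line; the grasp point (between the pads) lies 19 mm behind it; z points along the fingers, y is the line along which they close (so a half turn about z gives the same grasp; the last joint's range is limited). The gripper opens to 87 mm and grips with 3 to 60 N. Pads are 19 mm wide; open, the fingers measure 117 mm over their backs; the gripper's body (75 mm by 190 mm) begins 51 mm behind the grasp point.
Start: joints at [1.142, 0.332, -0.065, 1.46, 0.022, 1.35, -0.088], TCP at [0.247, -0.574, 0.223] pointing down, gripper open.
Joint ranges: [-2.6, 2.6], [-0.5, 2.12], [-1.47, 1.34], [0.16, 2.42], [-1.27, 4.41], [0.06, 2.06], [-2.6, 2.6]. Speed limits (rad/s): [2.22, 2.22, 2.79, 2.79, 3.14, 3.14, 3.14].

INTERFACE

Orientations are given as a rotation vector (axis times angle).
In Python, from cell import robot gives the robot as it stands. Calls block until the motion is done:
- robot.move_ptp(position, orientation): joint-space move of the TCP to a pose.
- robot.move_straight(position, frame=None, max_speed=0.15, force_limit=None): straight line of the TCP; frame=None keeps the orientation; max_speed is the mean speed in m/s. With force_limit (N) it stops when the force on the tool has changed by that much, and returns True; else False.
- robot.goto_joints(angles): joint-space move.
- robot.move_gripper(opening): finger opening in m; the grip force is fixed at half the most; returns when the fingers have stopped.
- robot.wait(seconds).
- robot.solve_ik(position, orientation): joint angles nearest the present ones, or None.
- robot.observe(): the state.
- robot.get_image(name): name is "side" or "top"; returns the picture (480x640x3 uint8, red, green, blue); there is no depth.
- robot.camera_info(name): a dict with "intrinsics" (3x3 intrinsics, pixels), "T" (4x4, takes a point from camera to world coordinates). Camera axes: x right, y down, z forward; pixel columns grow to the right and rows downward; lengths in m; the calibration is good to about 2 mm. A picture is of the moment at which its call begins. camera_info takes no time and is no camera call.
A pose or a line that the arm cannot do raises robot.Unreachable and nothing moves.
- robot.sign_off(): hands the job in; it is judged then, once.
Trained networks look in the newest picture that a camera, given by its name, has taken for a name from the list of things; names that differ only in an ending like _2 or _b are one class to them, and where a whole thing is asked for, a point or a joint stands for the part that bears it (a point fixed in the world has none). Each returns a list of dicts, best first, with "conf" (0 to 1); they miss things now and then, are a little off and sometimes report something else, mostly with a low value. They report only what shows in the picture. A call takes as long as a camera call. They do not tell look-alikes from the thing itself.
- robot.boxes_of(camera, target): "box" ([left, top, width, height] in pixels, round what is visible of it).
- robot.trace(camera, target): "mask" (480x640 bool, what is visible of it) and "box" ([left, top, width, height] in pixels, round what is visible of it).
- robot.pinpoint(camera, target): "xy" ([column, row] in pixels: a listed point, or the origin of a listed thing).
The state is a dict: "t": time; "q": joint angles; "qvel": joint speeds; "joint_torque": joint torques, N m; "ee_pos": TCP position; "orientation": TCP orientation; "contact_force": force on the tool from outside, world axes, zero at the start; "moment": the same for the moment, N m; "finger_gap": finger opening in m; "gripper_force": force on a finger pad.
Only numpy, scipy, OpenCV 4.12 (cv2) and the standard library are available. Lean on these libraries where they do the work, as an engineer would, in place of code of your own. Each camera call takes 0.05 s, during which the arm holds its last target. There are 200 camera calls.

TASK

Get the jar lane ready: stand the loose blue gate square across the open end of the lane with its knuckle in line on top of the lane's fixed knuckle, and push the red-headed pin down through both knuckles until its collar is fully home. Then stand every gold-capped jar upright on the deck inside the lane, between the guide rails, and last of all drape the green saddle marker over the steel bar behind the lane. Leave the white-capped jar, the yellow tape roll and the screwdriver where they are.

Things in the scene. Friction and masses are not known exactly. Their poses are not given: they have to be found in the camera images.
- lane: Fixed jar lane on an aluminium deck 8 mm thick. Origin on the table under the middle of the lane's width; x across the lane (away from the robot), y along it, z up; yaw up to 0.15. In its frame, mm: guide rails 6 thick, inner faces x = -37 and +37, tops z = 48; closed end's inner face y = +140; open end y = -150. Five jars fit at x = 0, y = 108, 51, -6, -63, -120, standing at z = 8.
- gate_place (a point): Where the gate's origin belongs: on the deck's top (8 mm above the table) at lane (20, -165, 8) mm, across the open end, the gate's x along this point's x (lane x). The gate's inner face is then at lane y = -155 mm, 3 mm from the far rail's end, which stops it swinging inwards. Axes: the lane's.
- lane_hinge (a point): Centre of the top face of the lane's fixed knuckle: an upright dark tube, 30 mm outside, bore 14.5 mm, from the deck (lane z = 8 mm) up to lane z = 38 mm; at lane (-40, -165, 38) mm. Its axes are the lane's.
- bar_mid (a point): Middle of the axis of the horizontal steel bar behind the lane, at lane (85, 0, 100) mm. The bar is 12 mm in diameter, along lane y, free between its posts at y = -115 and +115 mm. Its axes are the lane's.
- gate: Loose blue gate, 200 g: plate 80 mm long (its x), 20 mm thick (y), 45 mm high, standing on its lower edge; at its -x end a knuckle (upright tube, 30 mm outside, bore 14.5 mm, 32 to 60 mm above the underside), axis at x = -60 mm. Origin: centre of the plate's underside. Grip the plate across its thickness from above. Standing in place its knuckle hangs 2 mm above the fixed one.
- gate_knuckle (a point): Centre of the top face of the gate's knuckle, at gate (-60, 0, 60) mm; the pin enters here.
- pin: Loose steel hinge pin, 80 g. Origin: its lower tip; z up along it. Shank 12 mm in diameter, 56 mm long, the lowest 12 mm tapering to a 5 mm tip; collar 26 mm in diameter, 56 to 60 mm; round red grip 22 mm in diameter, 60 to 90 mm. Starts upright in its holder. Fully home, the collar rests on the gate's knuckle and the tip is 12 mm above the table.
- holder: Fixed grey block 50 x 50 mm, 60 mm high, with an upright hole in which the pin stands, its collar on the block's top, so that the pin must be lifted 56 mm to clear it. Origin: centre of its underside.
- marker: Loose green plastic saddle, 50 g, like a small tent: top plate 28 mm (its x) by 50 mm (its y), underside 56.5 mm and top 60.5 mm above the feet; two 4 mm legs splaying from 24 to 44 mm apart; on top a tab 10 mm thick (x), 30 mm long (y), up to 84.5 mm, gripped from above across x. Origin: between the feet, on which it stands at first. Draped, the bar lies between the legs along its y.
- marker_saddle (a point): Centre of the underside of the marker's top plate, which rests on the bar: 56.5 mm above the marker's origin. Draped, it is 6 mm above bar_mid.
- jar1: Gold-capped amber jar, a plain upright cylinder 48 mm in diameter and 80 mm tall (gold cap: top 24 mm), heavy at the foot, 140 g. Origin: centre of its underside; z is up along the jar. Three to five of the five gold-capped jars are present in a run.
- jar2: Gold-capped amber jar, a plain upright cylinder 48 mm in diameter and 80 mm tall (gold cap: top 24 mm), heavy at the foot, 140 g. Origin: centre of its underside; z is up along the jar. Three to five of the five gold-capped jars are present in a run.
- jar3: Gold-capped amber jar, a plain upright cylinder 48 mm in diameter and 80 mm tall (gold cap: top 24 mm), heavy at the foot, 140 g. Origin: centre of its underside; z is up along the jar. Three to five of the five gold-capped jars are present in a run.
- jar4: Gold-capped amber jar, a plain upright cylinder 48 mm in diameter and 80 mm tall (gold cap: top 24 mm), heavy at the foot, 140 g. Origin: centre of its underside; z is up along the jar. Three to five of the five gold-capped jars are present in a run.
- jar5: Gold-capped amber jar, a plain upright cylinder 48 mm in diameter and 80 mm tall (gold cap: top 24 mm), heavy at the foot, 140 g. Origin: centre of its underside; z is up along the jar. Three to five of the five gold-capped jars are present in a run.
- white_jar: Bystander: a jar of the same shape with a white cap and a white label. Leave it alone. Origin: centre of its underside.
- tape: Bystander: yellow tape roll lying flat, 80 mm across, 24 mm high. Leave it alone. Origin: centre of its underside.
- driver: Bystander: screwdriver with a red handle lying flat, 170 mm long along its x. Leave it alone. Origin: under its middle.
There are look-alikes about, which are no part of the job. There is more than one size of the marker; the one meant has the size given above.

How it is judged:
On the way, in this order (a step that is already met when the one before it is completed fails the run):
1. the gate stands square across the open end of the lane and the pin is fully home through both knuckles (horizontal distance between each of gate_knuckle, pin and lane_hinge below 0.005 m and angle between the x axis of gate and the x axis of lane, either way round below 0.15 rad and x of gate in the frame of lane above 0 m and z of gate in the frame of lane below 0.013 m and z of pin in the frame of lane between 0.006 and 0.017 m and angle between the z axis of pin and the z axis of lane, either way round below 0.1 rad), for 0.2 s.
2. every gold-capped jar stands upright on the deck inside the lane (x of jar1 in the frame of lane between -0.02 and 0.02 m and y of jar1 in the frame of lane between -0.14 and 0.125 m and z of each of jar1, jar2, jar3, jar4, jar5 in the frame of lane below 0.014 m and angle between each of jar1, jar2, jar3, jar4, jar5's own z axis and vertical below 0.12 rad and x of jar2 in the frame of lane between -0.02 and 0.02 m and y of jar2 in the frame of lane between -0.14 and 0.125 m and x of jar3 in the frame of lane between -0.02 and 0.02 m and y of jar3 in the frame of lane between -0.14 and 0.125 m and x of jar4 in the frame of lane between -0.02 and 0.02 m and y of jar4 in the frame of lane between -0.14 and 0.125 m and x of jar5 in the frame of lane between -0.02 and 0.02 m and y of jar5 in the frame of lane between -0.14 and 0.125 m), for 0.2 s.
3. the marker is draped over the bar (x of marker_saddle in the frame of bar_mid between -0.015 and 0.015 m and y of marker_saddle in the frame of bar_mid between -0.085 and 0.085 m and z of marker_saddle in the frame of bar_mid between 0.001 and 0.013 m and angle between marker's own z axis and vertical below 0.4 rad and angle between the y axis of marker and the y axis of lane, either way round below 0.35 rad), for 0.2 s.
At the end, for the whole second after the job is handed in: Gate square across the open end (0.15 rad, knuckles in line within 5 mm), pin through both and within 5 mm of home; every gold-capped jar upright (0.12 rad) on the deck between the rails; marker's top plate resting on the bar, along it within 0.35 rad, tilt below 0.4 rad; all at rest (all of step 1 and all of step 2 and all of step 3 and linear speed of each of jar1, jar2, jar3, jar4, jar5, gate, pin, marker below 0.03 m/s); the robot touches nothing.
It fails at once if the white-capped jar is moved more than 60 mm (distance of white_jar from where it was at the start of the episode above 0.06 m).
It fails at once if the tape roll is moved more than 60 mm (distance of tape from where it was at the start of the episode above 0.06 m).
It fails at once if the screwdriver is moved more than 60 mm (distance of driver from where it was at the start of the episode above 0.06 m).
Of jar1, jar2, jar3, jar4, jar5 only 3 to 5 are there at a start; the rules pass over those that are not, and their reading is None.
At some moment in a run one of jar1, jar2, jar3, jar4, jar5 may be knocked a few centimetres aside while the robot is not near it.
It also fails if it takes over 210 s, if anything falls off the work surface, if the arm or the gripper's body presses on something with over 40 N, if the wrist force passes 120 N, or if a joint passes its speed limit or range.

## Working session

There is one attempt and no reset: what is moved stays moved. The work goes in short steps, each a Python script; the robot and the scene stay as the last script left them, time stands still between calls to the robot, and variables do not carry over. Pictures are saved under pics/ and viewed, at most 14 in all, crops included, and the job is handed in when it is done.

```bash
ls; mkdir -p pics; python3 - <<'E'
from cell import robot
import cv2,numpy as np
np.set_printoptions(precision=4,suppress=True)
for c in("side","top"):
    im=robot.get_image(c); cv2.imwrite(f"pics/{c}0.png",im[:,:,::-1]); i=robot.camera_info(c); print(c,i["intrinsics"],i["T"])
    for t in["lane","gate_place","lane_hinge","bar_mid","gate","gate_knuckle","pin","holder","marker","marker_saddle","jar1","white_jar","tape","driver"]:
        print(t,[(np.round(d["xy"]).astype(int).tolist(),round(d["conf"],2)) for d in robot.pinpoint(c,t)])
print(robot.observe())
E
```

```text
pics
side [[478.0956   0.     313.7706]
 [  0.     478.0956 234.341 ]
 [  0.       0.       1.    ]] [[-0.9348 -0.2048  0.2902  0.1938]
 [-0.3552  0.5428 -0.7611  0.9567]
 [-0.0017 -0.8145 -0.5801  0.7829]
 [ 0.      0.      0.      1.    ]]
lane []
gate_place [([326, 212], 0.94), ([254, 376], 0.42)]
lane_hinge [([348, 209], 0.75)]
bar_mid [([280, 208], 0.87)]
gate [([391, 197], 0.86), ([265, 331], 0.43)]
gate_knuckle [([374, 176], 0.67)]
pin [([256, 378], 0.64)]
holder [([360, 192], 0.73), ([390, 195], 0.68)]
marker [([315, 367], 0.91), ([313, 398], 0.71)]
marker_saddle [([316, 344], 0.9), ([352, 279], 0.69), ([306, 383], 0.59), ([347, 205], 0.33)]
jar1 [([256, 377], 0.91), ([336, 308], 0.89), ([378, 216], 0.82), ([351, 276], 0.63)]
white_jar [([329, 212], 0.68), ([265, 328], 0.59)]
tape [([370, 170], 0.75)]
driver [([255, 428], 0.77)]
top [[518.3387   0.     328.427 ]
 [  0.     518.3387 241.5822]
 [  0.       0.       1.    ]] [[ 0.0034 -0.999   0.0449  0.4661]
 [-0.9999 -0.004  -0.0137  0.0294]
 [ 0.0139 -0.0448 -0.9989  1.552 ]
 [ 0.      0.      0.      1.    ]]
lane []
gate_pl
[... 426 characters left out ...]
[([186, 244], 0.88), ([400, 280], 0.81), ([308, 278], 0.73), ([274, 275], 0.72), ([454, 245], 0.45)]
white_jar [([229, 236], 0.53)]
tape []
driver [([157, 263], 0.64), ([448, 259], 0.52)]
{'t': 1.5, 'q': array([ 1.1424,  0.3322, -0.0647,  1.4601,  0.0216,  1.3499, -0.0885]), 'qvel': array([0.0013, 0.0006, 0.0003, 0.0009, 0.0007, 0.0001, 0.0003]), 'joint_torque': array([  0.0002, -62.3034,   0.0249, -39.0121,  -0.0611,   0.0316,
        -0.    ]), 'ee_pos': array([ 0.2467, -0.5742,  0.2226]), 'orientation': array([3.0771, 0.633 , 0.    ]), 'contact_force': array([ 0.2466, -0.1246, -0.5635]), 'moment': array([-0.001 ,  0.0702, -0.0013]), 'gripper_force': 0.0, 'finger_gap': 0.08703963361488239}
```

View pics/side0.png

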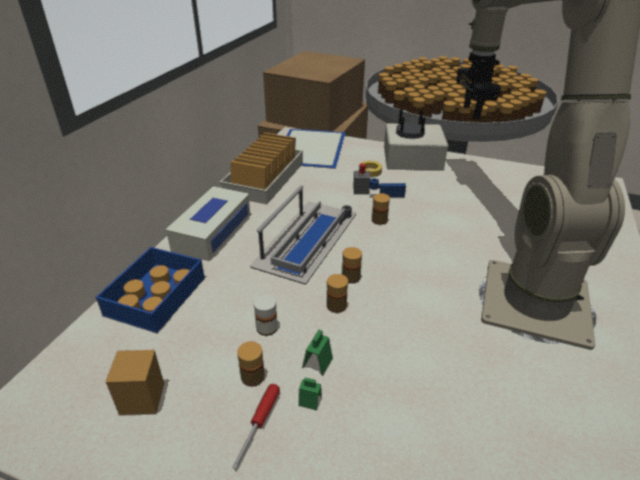

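View pics/top0.png

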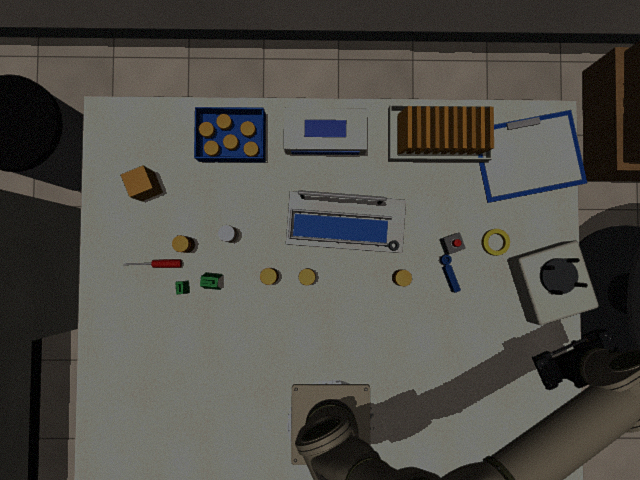

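Four gold jars: top view (182,244), (269,276), (307,277) and (402,278). The gate is at about (450,275) with its knuckle at its upper end. The pin is in its holder at (453,243). The larger green saddle is at (211,282). I'll zoom in to measure precisely.

```bash
python3 - <<'E'
import cv2
t=cv2.imread("pics/top0.png");s=cv2.imread("pics/side0.png")
def crop(im,x,y,w,h,k,n,g=1.0):
    c=cv2.resize(im[y:y+h,x:x+w],None,fx=k,fy=k,interpolation=cv2.INTER_CUBIC)
    c=cv2.convertScaleAbs(c,alpha=g)
    for u in range(0,w,10):cv2.line(c,(u*k,0),(u*k,6 if (x+u)%50 else 14),(255,0,255),1)
    for v in range(0,h,10):cv2.line(c,(0,v*k),(6 if (y+v)%50 else 14,v*k),(255,0,255),1)
    cv2.imwrite(f"pics/{n}.png",c)
crop(t,280,185,190,115,4,"tc",1.3)
crop(s,245,155,170,125,4,"sc",1.2)
E
```

```text
(no output)
```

View pics/tc.png

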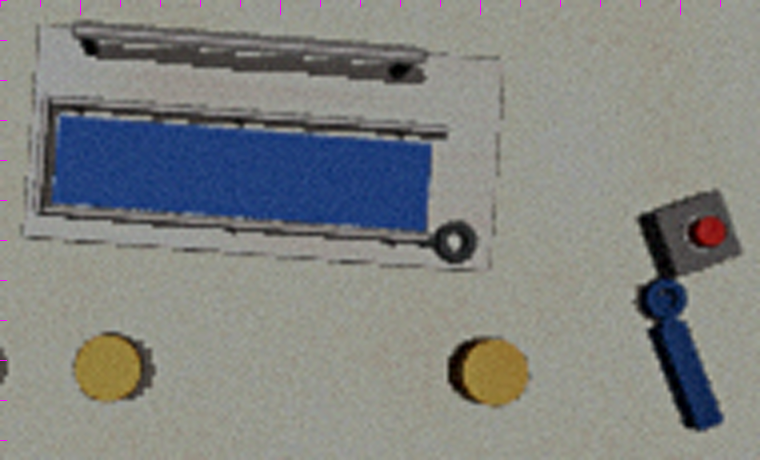

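View pics/sc.png

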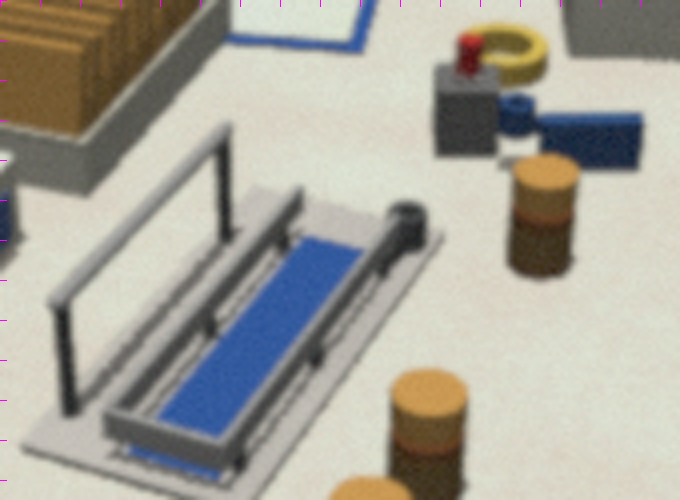

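Crops: fixed knuckle at top (393.4,245.2) and side (346.6,207.6). Pin top at (456.9,242.4) and (362.1,164.6). Gate knuckle at (445.9,259.4) and (374,179.4). Next I'll triangulate and fit the lane.

```bash
cat > h.py <<'E'
from cell import robot
import numpy as np, cv2
from scipy.optimize import least_squares
from scipy.spatial.transform import Rotation as R
np.set_printoptions(precision=4,suppress=True)
I={c:robot.camera_info(c) for c in("side","top")}
def proj(c,P):
    P=np.atleast_2d(P);Ti=np.linalg.inv(I[c]["T"]);q=(P@Ti[:3,:3].T+Ti[:3,3])@np.array(I[c]["intrinsics"]).T
    return q[:,:2]/q[:,2:]
def tri(top,side):
    f=lambda p:np.r_[proj("top",p)[0]-top,proj("side",p)[0]-side]
    s=least_squares(f,[.5,0,.05]);return s.x,np.abs(s.fun).max()
def onz(c,px,z):
    K=np.array(I[c]["intrinsics"]);T=I[c]["T"];d=T[:3,:3]@np.linalg.solve(K,[px[0],px[1],1]);o=T[:3,3]
    return o+d*(z-o[2])/d[2]
def cyl(x,y,z0,z1,r):
    a=np.linspace(0,2*np.pi,48);return np.vstack([np.c_[x+r*np.cos(a),y+r*np.sin(a),np.full(48,z)] for z in(z0,z1)])
def down(a):  # tool pointing down, closing line (tool y) at world angle a
    y=np.array([np.cos(a),np.sin(a),0]);z=np.array([0,0,-1.]);return R.from_matrix(np.c_[np.cross(y,z),y,z]).as_rotvec()
E
cat > m.py <<'E'
from h import *
tc=lambda u,v:np.array([(u+.5)/4-.5+280,(v+.5)/4-.5+185])
sc=lambda u,v:np.array([(u+.5)/4-.5+245,(v+.5)/4-.5+155])
print("hinge",tri(tc(455,242),sc(408,212)))
print("pintop",tri(tc(709,231),sc(470,40)))
print("gknuckle",tri(tc(665,299),sc(517,99)))
print("jar cap",tri(tc(494,372),sc(546,172)),tri(tc(108,368),sc(430,394)))
L=[("top",(-40,-165,38),tc(455,242),2),("side",(-40,-165,38),sc(408,212),2),
("top",(40,-150,48),tc(447,132),1),("side",(40,-150,48),sc(298,192),1),
("top",(43,146,48),tc(50,99),1),("side",(43,146,48),sc(106,411),1),
("top",(-43,146,48),tc(40,213),1),("side",(-43,146,48),sc(230,441),1),
("top",(85,115,100),tc(77,31),.5),("side",(85,115,100),sc(62,298),.7),("top",(85,-115,100),tc(425,55),.5),("side",(85,-115,100),sc(225,132),.7)]
def W(p,q):
    c,s=np.cos(p[2]),np.sin(p[2]);q=np.array(q)/1e3
    return np.array([p[0]+c*q[0]-s*q[1],p[1]+s*q[0]+c*q[1],q[2]])
f=lambda p:np.concatenate([w*(proj(c,W(p,q))[0]-m) for c,q,m,w in L])
s=least_squares(f,[.5,0,0],loss="soft_l1");print("lane",s.x);print(f(s.x).reshape(-1,2).round(1).tolist())
E
python3 m.py
python3 - <<'E'
from h import *
for c in("top","side"):
  for t in("gate","pin","marker","jar1","white_jar"):
    robot.get_image(c) if t=="gate" else 0
    print(c,t,[(np.round(d["box"],1).tolist(),round(d["conf"],2)) for d in robot.trace(c,t)])
E
```

```text
hinge (array([ 0.5249, -0.1818,  0.0367]), np.float64(0.0980277081305303))
pintop (array([ 0.531 , -0.354 ,  0.0925]), np.float64(0.05372302959887065))
gknuckle (array([ 0.4838, -0.3297,  0.0618]), np.float64(0.2652439395860142))
jar cap (array([ 0.4308, -0.2036,  0.0784]), np.float64(0.050504618428988124)) (array([0.4327, 0.0707, 0.0768]), np.float64(0.038374277802972756))
lane [ 0.5754 -0.0213 -0.0651]
[[1.1, -0.1], [0.6, -1.3], [-0.4, -0.4], [0.7, -2.0], [-2.4, -0.3], [-0.8, -0.3], [-2.0, 0.7], [-0.6, 1.3], [0.9, 0.3], [0.2, 0.2], [-1.9, 0.2], [-0.2, -0.1]]
top gate [([440.3, 258.2, 18.3, 33.6], 0.65), ([201.0, 273.2, 19.0, 14.0], 0.37)]
top pin []
top marker [([175.0, 281.0, 15.2, 14.4], 0.67), ([198.4, 271.0, 22.8, 17.6], 0.55), ([285.8, 191.5, 123.4, 61.5], 0.35)]
top jar1 [([262.8, 269.2, 15.7, 16.7], 0.69), ([174.7, 236.0, 18.6, 17.4], 0.61), ([394.6, 271.0, 17.4, 19.4], 0.57)]
top white_jar [([286.5, 188.7, 121.6, 63.0], 0.65), ([216.5, 224.9, 24.7, 14.4], 0.53)]
side gate [([367.0, 176.2, 39.6, 23.4], 0.91)]
side pin []
side marker [([302.3, 330.7, 34.2, 44.7], 0.77), ([299.4, 376.3, 22.3, 33.9], 0.72), ([327.3, 274.6, 22.7, 37.3], 0.38)]
side jar1 [([237.9, 340.7, 29.1, 47.8], 0.87), ([369.5, 191.7, 19.6, 35.6], 0.77), ([341.0, 248.0, 18.4, 36.4], 0.62), ([326.0, 272.4, 22.9, 39.9], 0.58), ([363.3, 160.5, 20.2, 16.7], 0.2)]
side white_jar [([253.8, 298.2, 24.8, 37.2], 0.85), ([368.9, 178.0, 37.3, 21.1], 0.66)]
```

```bash
cat > g.py <<'E'
from h import *
tc=lambda u,v:np.array([(u+.5)/4-.5+280,(v+.5)/4-.5+185])
sc=lambda u,v:np.array([(u+.5)/4-.5+245,(v+.5)/4-.5+155])
L=[("top",(-60,0,60),tc(665,299),2),("side",(-60,0,60),sc(517,99),1),("top",(40,-10,45),tc(690,429),1),("side",(40,-10,45),sc(642,116),1),
("top",(40,10,45),tc(720,420),1),("top",(-40,-10,45),tc(652,330),1),("top",(-40,10,45),tc(682,320),1),("side",(-40,-10,45),sc(540,119),1)]
def W(p,q):
    c,s=np.cos(p[2]),np.sin(p[2]);q=np.array(q)/1e3
    return np.array([p[0]+c*q[0]-s*q[1],p[1]+s*q[0]+c*q[1],q[2]])
f=lambda p:np.concatenate([w*(proj(c,W(p,q))[0]-m) for c,q,m,w in L])
s=least_squares(f,[.43,-.34,-2.8],loss="soft_l1");g=s.x;print("gate",g,W(g,(-60,0,60)));print(f(g).reshape(-1,2).round(1).tolist())
h=(onz("top",tc(455,242),.038)+onz("side",sc(408,212),.038))/2;print(onz("top",tc(455,242),.038),onz("side",sc(408,212),.038))
yaw=-.065;c,sn=np.cos(yaw),np.sin(yaw)
for k in(0,1):
  a=g[2]+np.pi/2+k*np.pi; b=yaw+np.pi/2+k*np.pi
  q1=robot.solve_ik([g[0],g[1],.02],down(a));tp=[h[0]+c*.06,h[1]+sn*.06,.02]
  print(k,q1,robot.solve_ik(tp,down(b)))
E
python3 g.py
```

```text
gate [ 0.4282 -0.3503 -2.7955] [ 0.4847 -0.3299  0.06  ]
[[-0.3, -1.1], [-0.0, 0.4], [1.0, 0.6], [1.0, 2.2], [-0.1, 0.5], [1.0, -0.6], [-0.1, -0.4], [0.6, 1.3]]
[ 0.5245 -0.1817  0.038 ] [ 0.5245 -0.1797  0.038 ]
0 [ 0.7899  0.3912 -0.2196  1.8472  0.1051  0.9143 -0.7026] [ 0.6938  0.5677 -0.5949  1.6685  0.362   1.0175  1.4847]
1 [ 1.0961  0.4496 -0.5873  1.8305  0.3004  0.9509  2.2948] [ 0.4964  0.5149 -0.3354  1.68    0.1964  0.98   -1.5443]
```

```bash
cat > step1.py <<'E'
from h import *
g=np.array([.4282,-.3503,-2.7955]);k=np.array([.4847,-.3299])
u=np.array([np.cos(g[2]),np.sin(g[2])]);o=k+.06*u
h=np.array([.5245,-.1809]);yaw=-.065;e=np.array([np.cos(yaw),np.sin(yaw)]);tp=h+.06*e
print(o,tp)
robot.move_gripper(.06)
robot.move_ptp([*o,.15],down(g[2]+np.pi/2))
robot.move_straight([*o,.014],force_limit=15)
robot.move_gripper(0.0);s=robot.observe();print("gap",s["finger_gap"],s["gripper_force"],s["ee_pos"])
robot.move_straight([*o,.16])
robot.move_ptp([*tp,.16],down(yaw+np.pi/2))
robot.move_straight([*tp,.04])
im=robot.get_image("top");cv2.imwrite("pics/t1.png",cv2.resize(im[185:300,280:470,::-1],None,fx=4,fy=4,interpolation=cv2.INTER_CUBIC))
im=robot.get_image("side");cv2.imwrite("pics/s1.png",cv2.resize(im[155:280,245:415,::-1],None,fx=4,fy=4,interpolation=cv2.INTER_CUBIC))
s=robot.observe();print(s["finger_gap"],s["ee_pos"],s["t"],robot.solve_ik([*tp,.02],down(yaw+np.pi/2)) is not None)
E
python3 step1.py
```

```text
[ 0.4283 -0.3503] [ 0.5844 -0.1848]
gap 0.019593858488087115 29.986262270249426 [ 0.4283 -0.3505  0.0141]
0.01983610650561181 [ 0.5851 -0.185   0.0411] 9.925 True
```

View pics/s1.png

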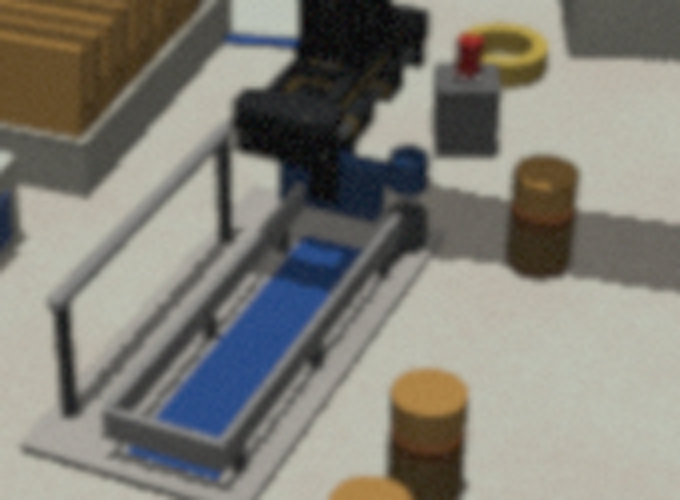

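Gate is held with its knuckle, crop (408,165), directly above the fixed one at (408,212). Lowering it now.

```bash
python3 - <<'E'
from h import *
s=robot.observe();p=s["ee_pos"]
tp=np.array([.5844,-.1848])
print(robot.move_straight([*tp,.021],max_speed=.03,force_limit=12));s=robot.observe();print(s["ee_pos"],s["contact_force"])
robot.move_gripper(.045);print(robot.observe()["ee_pos"])
robot.move_straight([*tp,.16])
q=robot.observe()["q"]
# clear the view
robot.move_ptp([.46,-.40,.25],down(np.pi/2-.065))
for c,(x,y,w,hh) in dict(top=(340,190,140,100),side=(290,150,120,85)).items():
    im=robot.get_image(c);cv2.imwrite(f"pics/{c}2.png",cv2.resize(im[y:y+hh,x:x+w,::-1],None,fx=5,fy=5,interpolation=cv2.INTER_CUBIC))
    for t in("gate_knuckle","pin"):print(c,t,[(np.round(d["xy"],1).tolist(),round(d["conf"],2)) for d in robot.pinpoint(c,t)])
print(robot.observe()["t"])
# one picture
a=cv2.imread("pics/top2.png");b=cv2.imread("pics/side2.png");b=cv2.copyMakeBorder(b,0,0,0,700-600,0);v=np.vstack([a,b]);cv2.imwrite("pics/ts2.png",cv2.resize(v,None,fx=600/925,fy=600/925))
E
```

```text
True
[ 0.5841 -0.1849  0.0221] [-1.3592  0.9222  5.1423]
[ 0.5835 -0.1853  0.0215]
top gate_knuckle [([392.9, 245.5], 0.65), ([398.8, 278.1], 0.41), ([156.9, 261.3], 0.21)]
top pin [([451.4, 245.9], 0.55), ([208.1, 281.0], 0.21)]
side gate_knuckle [([349.7, 198.4], 0.91), ([380.9, 218.7], 0.74)]
side pin []
13.6667
```

View pics/top2.png

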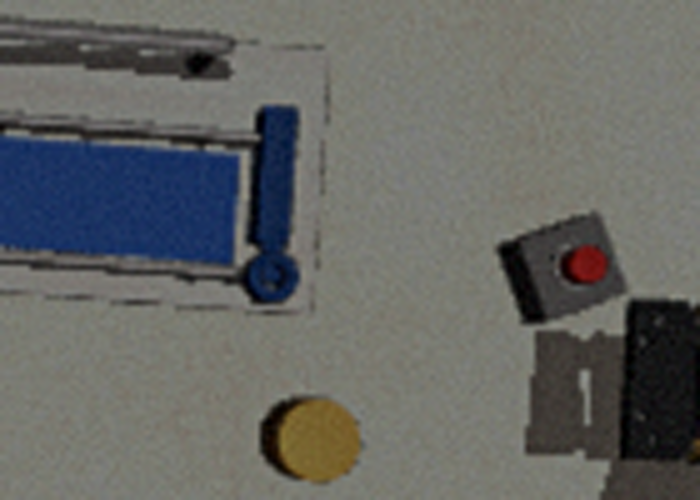

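View pics/side2.png

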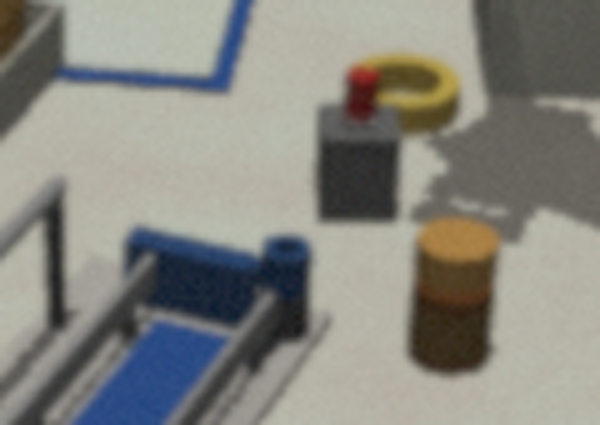

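```bash
python3 - <<'E'
from h import *
t=lambda u,v:np.array([(u+.5)/5-.5+340,(v+.5)/5-.5+190])
s=lambda u,v:np.array([(u+.5)/5-.5+290,(v+.5)/5-.5+150])
print("kn",tri(t(272,276),s(287,245)));k=(onz("top",t(272,276),.068)[:2]+onz("side",s(287,245),.068)[:2])/2;print(onz("top",t(272,276),.068),onz("side",s(287,245),.068))
pa,pb=onz("top",t(586.5,264),.094)[:2],onz("side",s(364,73),.094)[:2];p=(pa+pb)/2;print(pa,pb)
h=np.array([.5245,-.1809]);print(k)
o=down(np.pi/2-.065)
robot.move_gripper(.05)
robot.move_ptp([*p,.2],o);robot.move_straight([*p,.069],force_limit=15)
robot.move_gripper(0);q=robot.observe();print(q["finger_gap"],q["ee_pos"])
z0=q["ee_pos"][2]-.004
robot.move_straight([*p,.18],max_speed=.1)
d=(k+h)/2;print("target",d,z0)
robot.move_ptp([*d,z0+.09],o)
r=robot.move_straight([*d,z0+.012],max_speed=.03,force_limit=15);q=robot.observe();print(r,q["ee_pos"]-[0,0,z0],q["contact_force"],q["moment"],q["finger_gap"],q["t"])
E
```

```text
kn (array([ 0.5244, -0.1791,  0.069 ]), np.float64(0.035573878991215224))
[ 0.5243 -0.1793  0.068 ] [ 0.5249 -0.1807  0.068 ]
[ 0.5308 -0.3537] [ 0.5304 -0.3541]
[ 0.5246 -0.18  ]
0.021171149926079776 [ 0.5306 -0.3543  0.0692]
target [ 0.5246 -0.1805] 0.06517911360079649
False [ 0.5247 -0.1814  0.0122] [-0.6315 -5.7662  3.0847] [-1.435   0.0793  0.0582] 0.021586048097478716 20.9417
```

```bash
cat >> h.py <<'E'
HN=np.array([.5245,-.1805]);YAW=-.065;EX=np.array([np.cos(YAW),np.sin(YAW)]);EY=np.array([-EX[1],EX[0]])
def lane(x,y):return HN+EX*(x+.04)+EY*(y+.165)
def tolane(p):d=np.asarray(p)[:2]-HN;return np.array([d@EX-.04,d@EY-.165])
def caps(c,im=None):
    im=robot.get_image(c) if im is None else im
    hsv=cv2.cvtColor(im,cv2.COLOR_RGB2HSV)
    m=cv2.inRange(hsv,(12,110,70),(26,255,255));m=cv2.morphologyEx(m,cv2.MORPH_OPEN,np.ones((3,3)))
    n,_,st,ce=cv2.connectedComponentsWithStats(m);return [(ce[i],st[i]) for i in range(1,n) if 60<st[i,4]<1500],im
def jars():
    """gold caps on the table from the top view, mean with the side view where found"""
    out=[]
    for ce,st in caps("top")[0]:
        if ce[1]<205 or st[2]>28 or st[3]>28: continue
        out.append(onz("top",st[:2]+(st[2:4]-1)/2,.08)[:2])
    return out
E
python3 - <<'E'
from h import *
s=robot.observe()
print(robot.move_straight([.5247,-.181,s["ee_pos"][2]-.0025],max_speed=.02,force_limit=12));s=robot.observe();print(s["ee_pos"],s["contact_force"])
robot.move_gripper(.04);p=robot.observe()["ee_pos"];robot.move_straight([p[0],p[1],.22])
robot.move_ptp([.46,-.40,.25],down(np.pi/2-.065))
for c in("top","side"):
    r,im=caps(c);print(c,[(x[0].round(1).tolist(),x[1].tolist()) for x in r])
    cv2.imwrite(f"pics/{c}3.png",cv2.resize(im[150:240,290:430,::-1] if c=="side" else im[215:295,340:480,::-1],None,fx=5,fy=5,interpolation=cv2.INTER_CUBIC))
for j in jars():print(j,tolane(j),proj("side",[*j,.08]))
print(robot.observe()["t"])
E
```

```text
True
[ 0.525  -0.1821  0.0769] [-3.2768 -0.0868  8.1424]
top [([620.7, 110.1], [615, 47, 25, 123, 978]), ([409.5, 126.5], [408, 106, 4, 42, 168]), ([418.5, 126.4], [417, 106, 4, 42, 167]), ([427.5, 126.5], [426, 106, 4, 42, 168]), ([436.8, 126.0], [435, 106, 5, 42, 150]), ([446.0, 125.4], [444, 106, 5, 42, 186]), ([455.3, 127.3], [453, 106, 5, 42, 157]), ([464.5, 127.0], [462, 107, 5, 41, 167]), ([473.5, 127.0], [472, 107, 4, 41, 164]), ([482.5, 127.0], [481, 107, 4, 41, 164]), ([491.5, 127.0], [490, 107, 4, 41, 162]), ([223.4, 120.6], [217, 114, 14, 14, 160]), ([205.7, 128.6], [199, 122, 14, 14, 163]), ([247.3, 128.0], [241, 122, 14, 13, 155]), ([229.9, 141.2], [223, 135, 15, 14, 158]), ([210.7, 147.5], [204, 141, 14, 14, 161]), ([250.5, 148.3], [244, 142, 14, 14, 159]), ([136.1, 180.8], [121, 166, 31, 30, 593]), ([179.7, 243.3], [172, 236, 16, 16, 211]), ([267.9, 275.9], [260, 268, 17, 17, 217]), ([306.5, 276.6], [299, 269, 16, 16, 214]), ([403.3, 277.7], [396, 270, 16, 16, 207])]
side [([371.0, 167.2], [360, 161, 21, 15, 209]), ([380.9, 201.8], [374, 194, 15, 17, 225]), ([351.7, 257.4], [343, 248, 18, 20, 318]), ([157.6, 286.9], [144, 266, 26, 45, 633]), ([179.7, 274.4], [174, 269, 13, 12, 102]), ([337.3, 285.1], [328, 274, 21, 24, 405]), ([131.8, 292.4], [119, 280, 24, 26, 413]), ([249.9, 355.8], [238, 342, 24, 29, 577])]
[0.5251 0.4308] [-0.0791  0.445 ] [[249.4014 350.2514]]
[0.4341 0.1798] [-0.1536  0.1887] [[337.2685 279.8034]]
[0.433  0.0709] [-0.1476  0.0799] [[352.0644 252.0867]]
[ 0.431  -0.2044] [-0.1317 -0.195 ] [[381.2067 196.975 ]]
23.975
```

View pics/side3.png

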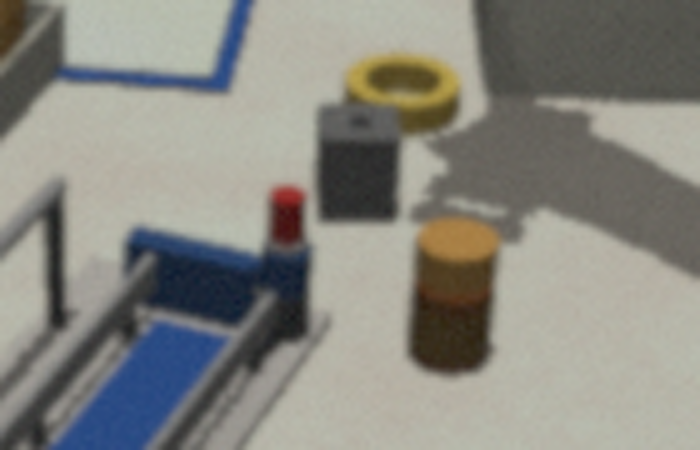

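```bash
cat >> h.py <<'E'
def ang(p,z,a):
    """the half-turn of closing angle a that is reachable with least last-joint travel"""
    c=[(abs(q[6]),x) for x in(a,a+np.pi) if (q:=robot.solve_ik([*p,z],down(x))) is not None];return min(c)[1]
def place(j,slot):
    T=lane(0,slot);a=ang(j,.05,YAW);b=ang(T,.059,YAW)
    robot.move_gripper(.08);robot.move_ptp([*j,.18],down(a))
    if robot.move_straight([*j,.05],force_limit=10): print("touched!",robot.observe()["ee_pos"]);robot.move_straight([*j,.18]);return False
    robot.move_gripper(0);g=robot.observe()["finger_gap"];print("gap",g)
    robot.move_straight([*j,.19])
    if robot.observe()["finger_gap"]<.04: print("lost");return False
    robot.move_ptp([*T,.19],down(b));robot.move_straight([*T,.075])
    r=robot.move_straight([*T,.056],max_speed=.03,force_limit=6);s=robot.observe();print("put",r,s["ee_pos"],s["finger_gap"])
    robot.move_gripper(.075);robot.move_straight([*T,.19]);return True
E
python3 - <<'E'
from h import *
j=max((x for x in jars()),key=lambda p:p[1]);print(j)
print(place(j,.108))
print(robot.observe()["t"])
for x in jars():print(x,tolane(x))
E
```

```text
[0.5251 0.4308]
gap 0.04712143260623892
put True [0.5823 0.0892 0.0577] 0.04743978923623978
True
35.2583
[0.4341 0.1798] [-0.1536  0.1887]
[0.4302 0.0766] [-0.1508  0.0854]
[ 0.431  -0.2044] [-0.1317 -0.195 ]
```

```bash
python3 - <<'E'
from h import *
park=lambda:robot.move_ptp([.46,-.42,.25],down(np.pi/2+YAW))
def see():
    J=[(x,tolane(x)) for x in jars()]
    for x,l in J:print("  jar",x,l)
    return [x for x,l in J if abs(l[0])>.03]
park()
for slot in(.038,-.032):
    J=see();j=max(J,key=lambda p:p[1]);assert j[1]>-.1
    if not place(j,slot):break
    park()
see()
im=robot.get_image("side");cv2.imwrite("pics/s4.png",im[:,:,::-1]);print(robot.observe()["t"])
E
```

```text
jar [0.5834 0.0888] [0.0013 0.1075]
  jar [0.4341 0.1798] [-0.1536  0.1887]
  jar [0.433  0.0709] [-0.1476  0.0799]
  jar [ 0.431  -0.2044] [-0.1317 -0.195 ]
gap 0.047383113677383244
put True [0.5776 0.0195 0.058 ] 0.0473436110549264
  jar [0.5834 0.0888] [0.0013 0.1075]
  jar [0.578  0.0205] [0.0004 0.039 ]
  jar [0.433  0.0709] [-0.1476  0.0799]
  jar [ 0.431  -0.2044] [-0.1317 -0.195 ]
gap 0.04730984271229595
put True [ 0.5729 -0.0504  0.0579] 0.04718479357310127
  jar [0.5834 0.0888] [0.0013 0.1075]
  jar [0.578  0.0205] [0.0004 0.039 ]
  jar [ 0.5727 -0.0508] [-0.0004 -0.0324]
  jar [ 0.431  -0.2044] [-0.1317 -0.195 ]
60.9667
```

View pics/s4.png

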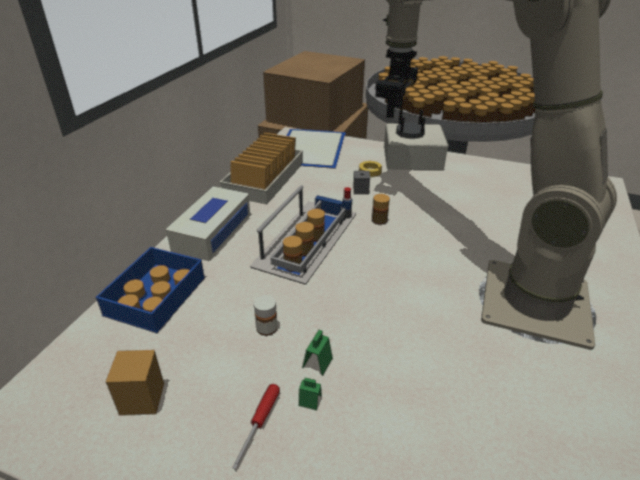

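```bash
python3 - <<'E'
from h import *
park=lambda:robot.move_ptp([.46,-.42,.25],down(np.pi/2+YAW))
j=min(jars(),key=lambda p:p[1]);print(j);print(place(j,-.1));park()
for x in jars():print(x,tolane(x))
T=robot.get_image("top");S=robot.get_image("side");print(robot.observe()["t"])
for c in("top","side"):
  for t in("marker","marker_saddle"):print(c,t,[(np.round(d["xy"],1).tolist(),round(d["conf"],2)) for d in robot.pinpoint(c,t)])
a=cv2.resize(T[262:302,166:231],None,fx=8,fy=8,interpolation=cv2.INTER_CUBIC)   # 520x320
cv2.imwrite("pics/mt.png",cv2.convertScaleAbs(a[:,:,::-1],alpha=1.5))
b=cv2.resize(S[322:412,290:350],None,fx=6,fy=6,interpolation=cv2.INTER_CUBIC)
cv2.imwrite("pics/ms.png",b[:,:,::-1])
a=cv2.convertScaleAbs(a[:,:,::-1],alpha=1.5);v=np.zeros((540,520+280,3),np.uint8)
v[:320,:520]=a; b2=b[:,:280,::-1];v[:540,520:520+b2.shape[1]]=b2;cv2.imwrite("pics/m5.png",v)
E
```

```text
[ 0.431  -0.2044]
gap 0.04704184269160949
put True [ 0.5685 -0.1181  0.0579] 0.047685700454423274
True
[0.5834 0.0888] [0.0013 0.1075]
[0.578  0.0205] [0.0004 0.039 ]
[ 0.5727 -0.0508] [-0.0004 -0.0324]
[ 0.5672 -0.1192] [-0.0013 -0.1011]
71.9
top marker [([214.4, 278.8], 0.82), ([322.9, 227.4], 0.65), ([182.6, 286.4], 0.6)]
top marker_saddle [([209.5, 282.2], 0.72), ([179.9, 290.5], 0.55)]
side marker [([315.1, 368.7], 0.93), ([311.3, 395.5], 0.65)]
side marker_saddle [([306.4, 381.7], 0.85), ([315.6, 345.8], 0.73)]
```

View pics/m5.png

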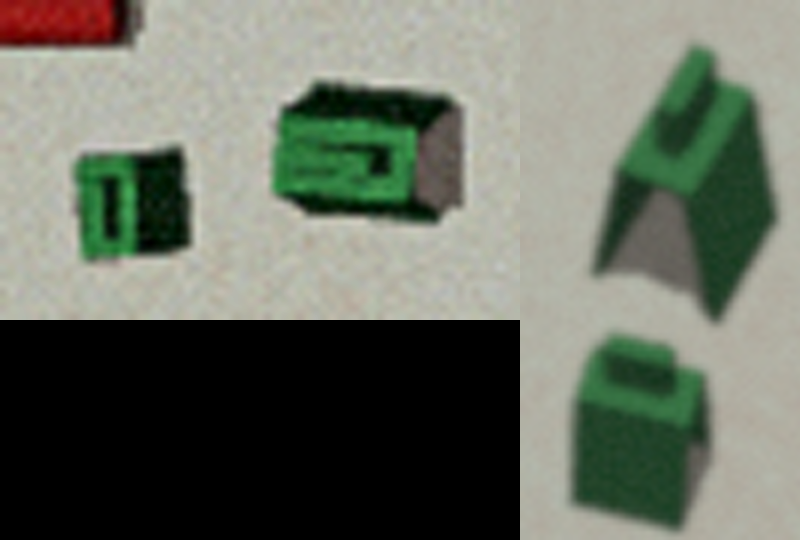

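The larger saddle's plate measures about 47 mm in the top crop, so it is the one meant. I'll fit its pose with the model corners.

```bash
cat > mk.py <<'E'
from h import *
t=lambda u,v:np.array([(u+.5)/8-.5+166,(v+.5)/8-.5+262])
s=lambda u,v:np.array([(u-520+.5)/6-.5+290,(v+.5)/6-.5+322])
L=[("top",(14,25,60.5),t(285,108)),("top",(-14,25,60.5),t(273,190)),("top",(14,-25,60.5),t(416,128)),("top",(-14,-25,60.5),t(413,203)),
("side",(14,25,60.5),s(622,167)),("side",(-14,25,60.5),s(688,192)),("side",(-14,-25,60.5),s(752,95)),("side",(-5,-15,84.5),s(716,57)),("side",(5,-15,84.5),s(693,43)),("side",(22,25,0),s(594,272)),("side",(-22,25,0),s(716,323))]
def W(p,q):
    c,n=np.cos(p[2]),np.sin(p[2]);q=np.array(q)/1e3
    return np.array([p[0]+c*q[0]-n*q[1],p[1]+n*q[0]+c*q[1],p[3]+q[2]])
f=lambda p:np.concatenate([proj(c,W(p,q))[0]-m for c,q,m in L])
r=least_squares(f,[.43,.34,0,0],loss="soft_l1");print(r.x);print(f(r.x).reshape(-1,2).round(1).tolist())
m=r.x
b=lane(.085,0);print("bar",b)
for k in(0,1):print(robot.solve_ik([m[0],m[1],.07],down(m[2]+k*np.pi)),robot.solve_ik([*b,.13],down(YAW+k*np.pi)))
T=[("top",(a,b_),None) for a,b_ in()]
# bar x check against the pictures (ends of bar axis, z=.1) from the first crops
for px,c in(((280+75/4,185+30/4),"top"),((280+428/4,185+54/4),"top"),((245+62/4,155+298/4),"side"),((245+225/4,155+132/4),"side")):
    print(c,tolane(onz(c,px,.1)))
E
python3 mk.py
```

```text
[ 0.4182  0.3506 -0.0992 -0.0017]
[[-0.3, 0.4], [0.1, -0.1], [0.7, -0.3], [-0.0, 0.0], [-1.5, -0.2], [0.4, 0.6], [0.7, -0.7], [0.6, -0.9], [-0.1, -0.2], [0.1, 1.1], [-0.8, 0.5]]
bar [ 0.66  -0.024]
[-0.545   0.3143 -0.2733  1.8313  0.0987  1.0091 -0.9575] [-0.3415  0.4908  0.4219  1.493  -0.2084  1.2023  0.0465]
[-0.5021  0.3195 -0.3233  1.829   0.118   1.0118  2.1695] [ 0.7475  0.8256 -1.2511  1.4263  0.7807  1.4395  2.5784]
top [0.0867 0.1177]
top [ 0.0872 -0.1315]
side [0.0851 0.1125]
side [ 0.0823 -0.1159]
```

```bash
python3 - <<'E'
from h import *
m=np.array([.4182,.3506]);a=-.0992;b=lane(.085,0)
robot.move_gripper(.035)
robot.move_ptp([*m,.17],down(a));print(robot.move_straight([*m,.065],force_limit=8))
robot.move_gripper(0);s=robot.observe();print(s["finger_gap"],s["ee_pos"]);z0=s["ee_pos"][2]
robot.move_straight([*m,.22],max_speed=.1)
robot.move_ptp([*b,.22],down(YAW));print(robot.observe()["finger_gap"])
print(robot.move_straight([*b,z0+.0565],max_speed=.08,force_limit=8))
print(robot.move_straight([*b,z0+.0475],max_speed=.02,force_limit=5));s=robot.observe();print(s["ee_pos"]-[0,0,z0],s["contact_force"],s["finger_gap"])
robot.move_gripper(.035);robot.move_straight([*b,.22],max_speed=.1);robot.move_ptp([.46,-.42,.25],down(np.pi/2+YAW))
for x in jars():print(x,tolane(x))
S=robot.get_image("side");T=robot.get_image("top");v=np.hstack([cv2.resize(S[165:285,245:375],(520,480)),cv2.resize(T[180:260,280:420],(280,160)).repeat(3,0)[:480]*0])
v[:160,520:]=cv2.resize(T[180:260,280:420],(280,160));cv2.imwrite("pics/f6.png",v[:,:,::-1]);print(robot.observe()["t"])
E
```

```text
False
0.009573067561593169 [0.4183 0.3507 0.0652]
0.009982738779210729
False
True
[ 0.66   -0.0239  0.0495] [-1.1958 -0.0814  4.6084] 0.009851849110914504
[0.5834 0.0888] [0.0013 0.1075]
[0.578  0.0205] [0.0004 0.039 ]
[ 0.5727 -0.0508] [-0.0004 -0.0324]
[ 0.5672 -0.1192] [-0.0013 -0.1011]
86.375
```

View pics/f6.png

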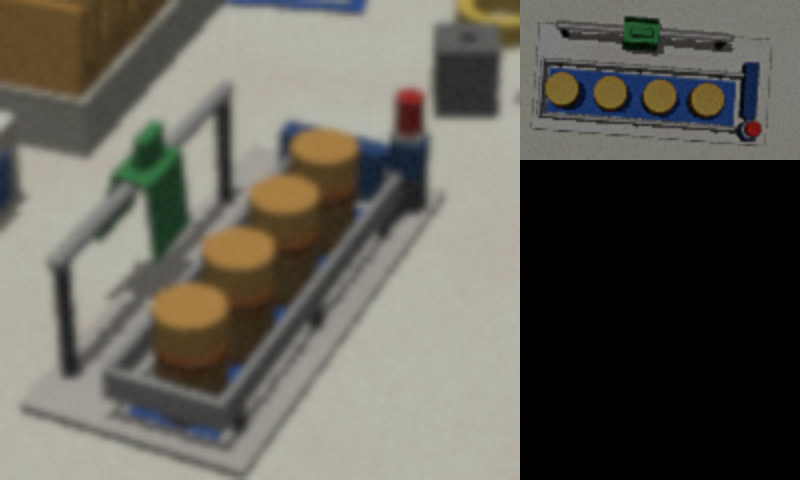

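The picture shows everything in place: four jars upright between the rails, gate square with the pin home, and the saddle on the bar at crop (150,165).

```bash
python3 -c "
from cell import robot
print(robot.sign_off())"
```

```text
the job is handed in; nothing more can be done
None
```

I handed the job in at about 86 s of the 210 s allowed: the gate is pinned across the lane, all four gold-capped jars stand inside it, and the green saddle is on the bar; sign-off gave no verdict, so this rests on the final pictures.

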